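Lower the needle head of a sample concentrator with its ratchet pawl

ROBOT

A 6-joint arm with a two-finger parallel gripper is mounted at the origin on the work surface. World frame = base frame: x ahead of the robot, y to its left, z up, the work surface at z = 0. Lengths are in m, angles in rad, forces in N, time in s.
With the tool pointing down it reaches from about 0.375 to 0.9 m from the base axis. Payload 3.1 kg.
Tool frame: the origin (TCP) lies on the centre line of the jaws, within the pads' length; the fingertips stand robot.tip_reach ahead of it and the grasp point (between the pads) is the TCP (robot.tip_reach is the distance from the TCP to the fingertips, in m); z points along the fingers, y is the direction in which the jaws open and shut (so a half turn about z gives the same grasp; the last joint's range is limited). The gripper opens to 87 mm and grips with 3 to 60 N. Pads are 19 mm wide; open, the fingers measure 117 mm over their backs; the gripper's body (75 mm by 190 mm) begins 51 mm behind the grasp point.
Start: joints at [-1.327, 0.527, 1.433, -0, 1.181, -0.178], TCP at [0.256, -0.57, 0.242] pointing down, gripper open.
Joint ranges: [-3.08, 3.08], [-0.75, 2.2], [0.22, 2.44], [-1.43, 4.57], [0, 2.65], [-2.85, 2.85]. Speed limits (rad/s): [2.79, 2.79, 3.14, 3.14, 3.14, 3.14].

INTERFACE

Orientations are given as a unit quaternion [x, y, z, w].
In Python, from rig import telemetry, viewer, robot gives the robot as it stands. The module is installed in compiled form; this text tells all that it offers.
- The arm moves only by the tool step_arm, never from a script. Its argument "targets" is a list of rows, each an object of numbers: "dx", "dy", "dz": the shift along the tool's x, y, z in m; "rx", "ry", "rz": the turn, a rotation vector about the tool's x, y, z in degrees. In form: [{"dx": .., "dy": .., "dz": .., "rx": .., "ry": .., "rz": ..}, ...]. A call has exactly 5 rows; each row is the pose to reach, as a shift and turn from the pose measured when the call began, along the tool's axes at that moment; what a row does not reach only later rows make up. A row lasts 1/8 s, in which the tool goes at most 62.5 mm and 10.7 degrees, less where a joint would pass 70% of its speed; a pose out of reach is approached as far as the arm can. A call with a gripper value outside its range is refused whole. "gripper" is the opening, from 0 (shut) to 1 (fully open), set as the call begins (left out, the last holds). The fingers move at their own pace and stop on an object; "force" is the grip in N (left out, the last holds). Time passes only in rows, so rows that repeat a pose let the fingers close, or fill a call up. It gives the time, the measured TCP pose, the force and the opening at its end, in the units of the state.
- telemetry.get_obs(): the state, without advancing time (a new reading comes with each control period).
- viewer.camera(name): name is "side" or "top" or "wrist"; returns a dict with "img" (420x560x3 uint8, blue, green, red), "depth" (420x560 float32, m along the optical axis (not along the pixel's ray), 0 where there is no reading), "K" (3x3 intrinsics, pixels), "k1" (the pictures are not rectified: a ray, as slopes to the right and down, at radius r is drawn at 1 + k1 r^2 times it, then the intrinsics apply), "R" (3x3) and "t" (3): a world point X has camera coordinates R X + t. Camera axes: x right, y down, z forward; pixel columns grow to the right and rows downward; lengths in m; the calibration is good to about 2 mm. A picture is of the moment at which its call begins.
- robot.hand_in(): hands the job in, once; it reports no verdict.
The state is a dict: "time": time; "q": joint angles; "joint_velocities": joint speeds; "joint_torque": joint torques, N m; "position": TCP position; "tool_rot": TCP orientation; "ft_force": force on the tool from outside, world axes, zero at the start; "moment": the same for the moment, N m; "grip_width": finger opening in m.
Only numpy, scipy, OpenCV 4.12 (cv2) and the standard library are available. Lean on these libraries where they do the work, as an engineer would, in place of code of your own. Each camera call takes 0.05 s, during which the arm holds its last target.

TASK

Let the needle head of the sample concentrator down until its pointer is level with the index clip on the scale, to within a centimetre: hold the pawl's thumb lever down while the head sinks, then let the pawl drop back into the ratchet wheel so that it holds the head there. If the thumb lever will not go down, the keeper knob has it locked: do not force it, but turn the knob anticlockwise to its stop first. Leave the clip where it is set, do not let the needles sink well past it (they would dip into the samples), and leave the bottles and boxes around it standing where they are.

Things in the scene. Friction and masses are not known exactly. Their poses are not given: they have to be found in the camera images.
- thumb_pad (a point): Middle of the top of the pawl's thumb pad, a ribbed steel plate 28 x 30 mm at the lever's free end, 160 mm above the bench. Press it straight down from above, no grasp: 2 to 3 N. Pressed down 15 mm the pawl is clear of the teeth; stop at 30 mm; 18 to 26 mm is good. It springs back by itself. If locked, it goes hard after 2 to 5 mm. Frame as stand's; tilts with the pawl.
- head (a joint): How far the needle head has come down (m): 0 at the start, travel 0.105. While the pawl is clear it sinks by its own weight, braked by a damper, at 8 to 15 mm/s. The ratchet has a tooth for every 4.7 mm of travel, so after the pawl is let go it may sink up to 5 mm more before a tooth catches. The thumb lever cannot raise it.
- pointer (a point): Tip of the dark steel pointer on the arm of the needle head, beside the scale; it comes down with the head. The head is an aluminium bar 130 x 100 x 23 mm with 12 needles pointing down, on a 16 mm square mast.
- index (a point): Tip of the index clip, a black block 26 x 14 x 13 mm on the upright steel scale strip (20 mm wide); the tip faces the pointer. 45 to 85 mm below the pointer at the start. It slides along the scale if pushed: leave it.
- keeper_knob (a point): Fixed point on the keeper knob's upright axis, at pinching height, 172 mm above the bench; axes as stand's. Round black knob, 30 mm across, 160 to 184 mm above the bench, on the housing (top 150 mm). Turns 1.1 rad between stops, 0.08 N m; within 0.6 rad of the clockwise stop it locks the lever. Starts anywhere; setting not visible. 0.9 rad anticlockwise always frees. Pinch along stand's y.
- pawl: The dark steel pawl itself, one rocking piece on a pin at (40, -40, 141) mm in the stand's frame, which is its origin: nose towards +y on top of the ratchet wheel, thumb lever towards -y (105 mm to the middle of the pad). Down to a press of 5 mm at the pad the nose is home between two teeth.
- drum_axis (a point): Fixed point on the level axis (along stand's x) of the winding drum (black, knurled, 42 mm across) and its 16-tooth steel ratchet wheel (80 mm across, 8 mm teeth), 105 mm above the bench. They turn with the head's travel.
- stand: The sample concentrator, fixed to the bench. Origin on the bench under the mast; x out of the ratchet wheel's face, y along its length to the heater, z up. Base 190 x 400 mm; in mm: white gear housing x -30..28, y -122..55, 150 high; mast and scale at y -8..48, up to 295 high; heater y 75..255; thumb pad (40, -145, 160); keeper knob (-10, -95).
- jar: Bystander: glass jar of swabs with a black lid, 70 mm across, 132 mm high; origin under its centre.
- tip_box: Bystander: blue pipette-tip box with a grey lid, 85 x 120 x 62 mm; origin under its centre.
- pump_bottle: Bystander: white pump bottle, 70 mm across, 174 mm high; origin under its centre.

How it is judged:
On the way:
1. the pawl is lifted clear of the ratchet teeth (thumb pad pressed down by 14 mm) (height (world z) of thumb_pad below 0.1458 m), for 0.1 s.
At the end, for the whole second after the job is handed in: The head's pointer is within 10 mm of the height of the index clip's tip, the pawl is home in the teeth (thumb pad back up, at most 5 mm below its rest height) and the head is held still (slower than 3 mm/s) (z of pointer in the frame of index between -0.01 and 0.01 m and height (world z) of thumb_pad above 0.154 m and velocity of joint head between -0.003 and 0.003 m/s); the robot touches nothing.
It fails at once if the needles sank well past the mark (pointer more than 18 mm below the clip) (z of pointer in the frame of index below -0.018 m).
It fails at once if the index clip was shifted by more than 6 mm (distance of index from where it was at the start of the episode above 0.006 m).
It fails at once if the thumb lever was forced (pressed with more than 45 N) (contact force between the fingers and pawl above 45 N).
It fails at once if a bystander (jar, tip box or pump bottle) was knocked away by more than 40 mm or knocked over (distance of any of jar, tip_box, pump_bottle from where it was at the start of the episode above 0.04 m or angle between any of jar, tip_box, pump_bottle's own z axis and vertical above 0.5 rad).
It also fails if it takes over 61 s, if anything falls off the work surface, if the arm or the gripper's body presses on something with over 40 N, if the wrist force passes 120 N, or if a joint passes its speed limit or range.

## Working session

There is one attempt and no reset: what is moved stays moved. The work goes in short steps, Python scripts to look and compute and a tool call to move; the robot and the scene stay as the last step left them, time stands still between calls to the robot, and variables do not carry over. Pictures are saved under pics/ and viewed, and the job is handed in when it is done.

Besides the shell and the picture viewer there is one more tool, called by a JSON object that holds its "name" and its "arguments". step_arm: Moves the arm, as the interface text tells. Its arguments: {"type":"object","properties":{"targets":{"type":"array"},"gripper":{"type":"number"},"force":{"type":"number"}},"required":["targets"]}

```bash
mkdir -p pics; cat > h.py <<'E'
import numpy as np, cv2
from rig import telemetry, viewer, robot
def und(c,uv):
    uv=np.atleast_2d(np.array(uv,float)); K=c["K"]
    return cv2.undistortPoints(uv.reshape(-1,1,2),K,np.array([c["k1"],0,0,0,0.])).reshape(-1,2)
def ray(c,uv):
    s=und(c,uv); d=np.c_[s,np.ones(len(s))]
    return -c["R"].T@c["t"], d@c["R"]
def onz(c,uv,z):
    o,d=ray(c,uv); return o+d*((z-o[2])/d[:,2])[:,None]
def dep(c,uv):
    o,d=ray(c,uv); uv=np.atleast_2d(uv).astype(int)
    z=c["depth"][uv[:,1],uv[:,0]]; return o+d*z[:,None]
def proj(c,X):
    X=np.atleast_2d(np.array(X,float)); p,_=cv2.projectPoints(X,cv2.Rodrigues(c["R"])[0],c["t"],c["K"],np.array([c["k1"],0,0,0,0.])); return p.reshape(-1,2)
def tri(c1,u1,c2,u2):
    o1,d1=ray(c1,u1);o2,d2=ray(c2,u2);d1=d1[0];d2=d2[0]
    s=np.linalg.lstsq(np.c_[d1,-d2],o2-o1,rcond=None)[0]
    a=o1+s[0]*d1;b=o2+s[1]*d2; return (a+b)/2,np.linalg.norm(a-b)
E
python3 - <<'E'
from h import *
import pickle
o=telemetry.get_obs();print(o, robot.tip_reach)
for n in("side","top","wrist"):
    c=viewer.camera(n);pickle.dump(c,open(n+"0.pkl","wb"));cv2.imwrite(f"pics/{n}0.png",c["img"])
    print(n,-c["R"].T@c["t"],c["R"][2])
E
```

```text
{'time': 0.0, 'q': array([-1.32751463e+00,  5.28499607e-01,  1.43390079e+00,  5.24911892e-06,
        1.18137805e+00, -1.78498364e-01]), 'joint_velocities': array([-1.23166763e-03,  2.08093858e-03,  9.49010439e-04,  1.71683560e-04,
        2.86897063e-05, -1.41331388e-03]), 'joint_torque': array([-9.10155177e-05, -4.40048718e+01, -1.76594317e+01,  6.32740441e-02,
        5.81350189e-02, -1.59562037e-04]), 'position': array([ 0.25572639, -0.56953434,  0.24055152]), 'tool_rot': array([ 9.77844617e-01,  2.09329191e-01, -3.29687772e-05, -1.09239951e-03]), 'ft_force': array([-0.7589216 ,  0.34498032,  0.00076981]), 'moment': array([-0.00384921, -0.01495073, -0.04135347]), 'grip_width': 0.0872384238564935} 0.019
side [ 0.4112608  -0.57182531  0.89103118] [ 0.20564312  0.67146408 -0.71193181]
top [0.42601445 0.12032893 1.22029746] [ 0.15820903  0.00698925 -0.98738091]
wrist [ 0.3243847  -0.53756802  0.38391746] [-0.24974298 -0.11024602 -0.96201573]
```

View pics/side0.png

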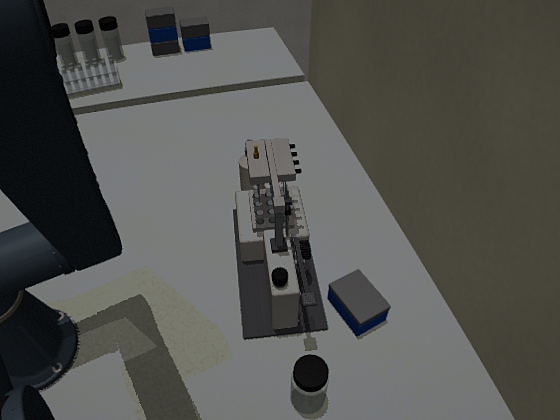

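View pics/top0.png

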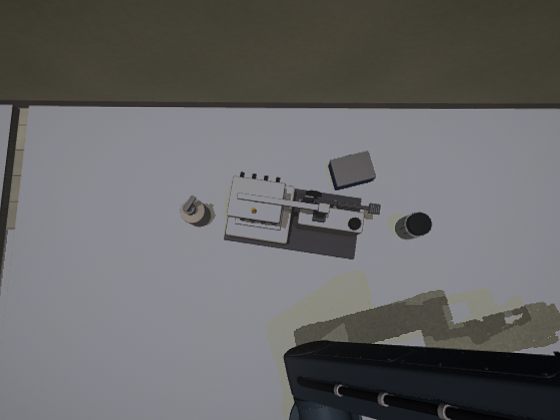

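The side view shows the stand at columns 235–325, with the thumb pad near (310,343), the knob at (280,275) and the jar at (310,380). In the top view the pad is near (374,209), the knob at (355,223) and the jar at (415,224). I'll enlarge both.

```bash
python3 - <<'E'
from h import *
import pickle
s=pickle.load(open("side0.pkl","rb"));t=pickle.load(open("top0.pkl","rb"))
a=s["img"][130:360,215:345];cv2.imwrite("pics/s0z.png",cv2.convertScaleAbs(cv2.resize(a,None,fx=2.6,fy=2.6,interpolation=2),alpha=1.5))
a=s["img"][170:270,225:325];cv2.imwrite("pics/s0zz.png",cv2.convertScaleAbs(cv2.resize(a,None,fx=6,fy=6,interpolation=2),alpha=1.8))
a=t["img"][140:265,210:440];cv2.imwrite("pics/t0z.png",cv2.convertScaleAbs(cv2.resize(a,None,fx=3.4,fy=3.4,interpolation=2),alpha=1.5))
pad=onz(t,[374,209],.16)[0];knob=onz(t,[355,223],.184)[0]
print("pad",pad,"knob",knob, "side pad",onz(s,[310,343],.16),"side knob",onz(s,[280,274],.184))
print("jar top",onz(t,[419,223],.132),onz(s,[310,372],.132))
E
```

```text
pad [ 0.59245155 -0.12206865  0.16      ] knob [ 0.55113706 -0.06591887  0.184     ] side pad [[ 0.56882152 -0.21466858  0.16      ]] side knob [[ 0.5530561  -0.06908223  0.184     ]]
jar top [[ 0.55896683 -0.25037106  0.132     ]] [[ 0.55714552 -0.25575292  0.132     ]]
```

View pics/s0z.png

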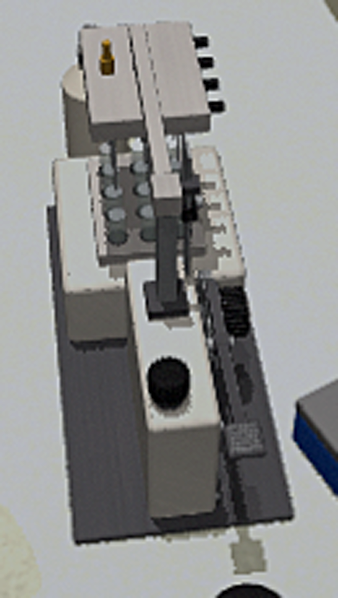

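View pics/s0zz.png

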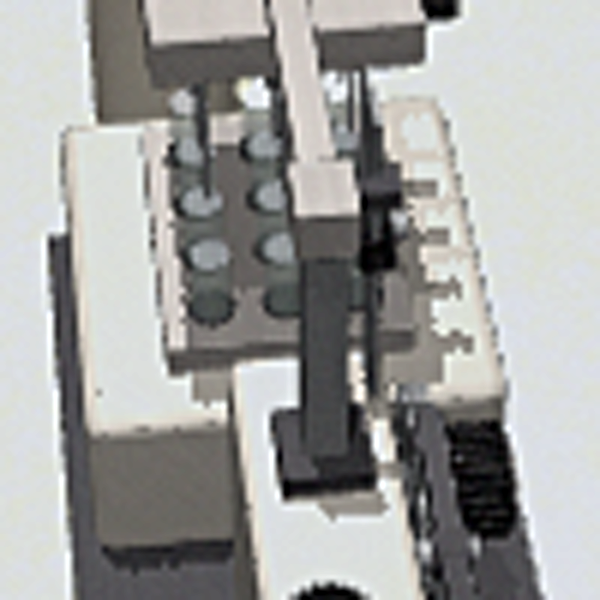

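View pics/t0z.png

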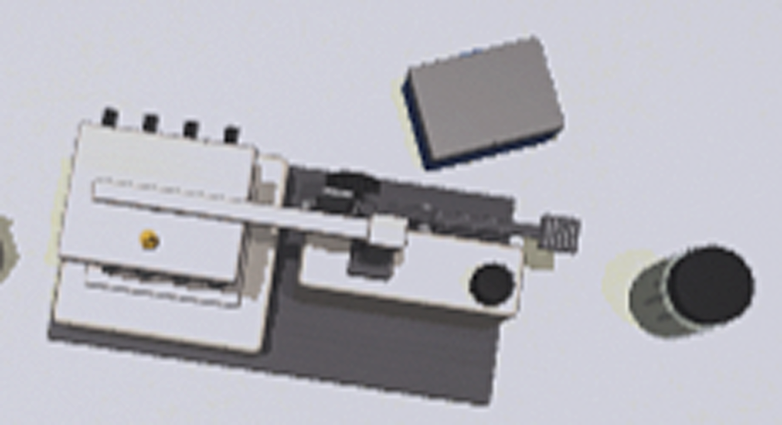

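View pics/wrist0.png

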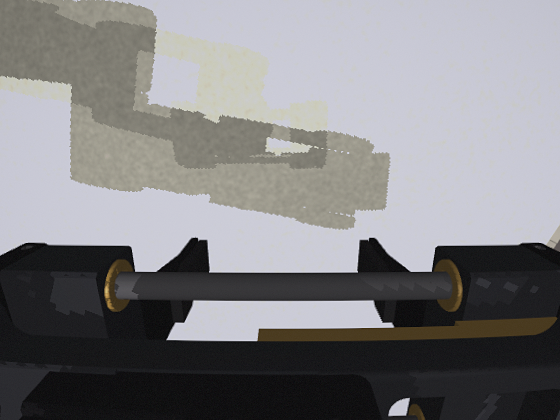

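The real pad is at about (309,297) in the side view; the patch I took first was its shadow. Next I fit the stand's pose from known points.

```bash
python3 - <<'E'
from h import *
import pickle
from scipy.optimize import least_squares
s=pickle.load(open("side0.pkl","rb"));t=pickle.load(open("top0.pkl","rb"))
T=lambda x,y:(210+(x+.5)/3.4-.5,140+(y+.5)/3.4-.5)
S=lambda x,y:(215+(x+.5)/2.6-.5,130+(y+.5)/2.6-.5)
pts=[(t,T(560,233),(40,-145,160),'pad'),(t,T(491,285),(-10,-95,184),'knob'),(t,T(522,247),(28,-122,150),'hA'),(t,T(514,313),(-30,-122,150),'hB'),
(s,S(245,437),(40,-145,160),'pad'),(s,S(169,373),(-10,-95,184),'knob'),(s,S(216,424),(28,-122,150),'hA'),(s,S(148,433),(-30,-122,150),'hB')]
def W(p,P):
    c,q=np.cos(p[2]),np.sin(p[2]);P=np.array(P)/1e3
    return np.array([p[0]+c*P[0]-q*P[1],p[1]+q*P[0]+c*P[1],P[2]])
f=lambda p:np.concatenate([proj(c,W(p,P))[0]-uv for c,uv,P,_ in pts])
r=least_squares(f,[.55,.03,-.14],loss='soft_l1');p=r.x;print(p)
for (c,uv,P,n),e in zip(pts,f(p).reshape(-1,2)):print(n,e.round(1))
print("pad",W(p,(40,-145,160)),tri(t,T(560,233),s,S(245,437)));print("knob",W(p,(-10,-95,172)),tri(t,T(491,285),s,S(169,373)))
np.save("stand.npy",p)
print(s["K"])
# draw scale axis projections in side
for y in(-8,0,20,48):
  for z in (150,200,250,295): print(y,z,proj(s,W(p,(0,y,z)))[0].round(1),proj(s,W(p,(28,y,z)))[0].round(1))
E
```

```text
[ 0.57390913  0.02691535 -0.12627119]
pad [-0.4 -0.2]
knob [ 1.  -0.8]
hA [ 1.  -0.6]
hB [1.2 1.1]
pad [-0.7  0.2]
knob [-0.6 -0.2]
hA [ 2.1 -0.9]
hB [-0.7 -0.9]
pad [ 0.59532996 -0.12196766  0.16      ] (array([ 0.59539511, -0.12287539,  0.16149215]), np.float64(0.0018408657731936939))
knob [ 0.55202484 -0.06606894  0.172     ] (array([ 0.55203617, -0.06428964,  0.18026483]), np.float64(0.0034202030807321594))
[[446.10030847   0.         287.42154814]
 [  0.         446.10030847 210.37157785]
 [  0.           0.           1.        ]]
-8 150 [277.9 249.5] [290.8 248.1]
-8 200 [277.9 234.1] [291.3 232.6]
-8 250 [278.  217.3] [291.9 215.9]
-8 295 [278.  201.1] [292.4 199.7]
0 150 [277.4 246.7] [290.2 245.3]
0 200 [277.4 231.2] [290.7 229.8]
0 250 [277.4 214.5] [291.2 213.1]
0 295 [277.4 198.2] [291.8 196.9]
20 150 [276.1 239.7] [288.8 238.4]
20 200 [276.1 224.2] [289.2 222.9]
20 250 [276.1 207.5] [289.7 206.1]
20 295 [276.  191.2] [290.1 189.9]
48 150 [274.4 230.3] [286.8 229. ]
48 200 [274.3 214.8] [287.2 213.5]
48 250 [274.2 198. ] [287.6 196.7]
48 295 [274.1 181.8] [287.9 180.5]
```

```bash
python3 - <<'E'
from h import *
import pickle
s=pickle.load(open("side0.pkl","rb"));t=pickle.load(open("top0.pkl","rb"))
a=s["img"][178:242,268:308];cv2.imwrite("pics/s1.png",cv2.convertScaleAbs(cv2.resize(a,None,fx=9,fy=9,interpolation=0),alpha=2))
a=t["img"][170:230,280:350];cv2.imwrite("pics/t1.png",cv2.convertScaleAbs(cv2.resize(a,None,fx=9,fy=9,interpolation=0),alpha=2))
p=np.load("stand.npy");c,q=np.cos(p[2]),np.sin(p[2]);R=np.array([[c,q],[-q,c]])
for v in range(180,240,2):
  out=[]
  for u in range(282,298,2):
    P=dep(s,[u,v])[0]; xy=R@(P[:2]-p[:2]); out.append("%4d,%4d,%4d"%(*(xy*1e3),P[2]*1e3))
  print(v,"|".join(out))
E
```

```text
180   23,  99, 251|  28,  99, 251|  32,  98, 251|  36,  96, 253|  41,  98, 250|  46, 100, 248|  50, 100, 247| 108, 372,   2
182   35, 177, 175|  71, 368,   1|  77, 370,   0|  84, 372,  -2|  89, 370,  -1|  95, 367,   0| 101, 367,   0| 107, 368,  -1
184   41, 210, 138|  70, 360,   1|  24,  47, 286|  82, 362,  -2|  87, 358,   0|  93, 356,   2| 100, 360,  -2| 105, 355,   1
186   40, 203, 138|  68, 348,   4|  23,  42, 285|  80, 352,   0|  86, 348,   2|  92, 351,  -1|  98, 349,   0| 103, 346,   2
188   39, 200, 134|  51, 241,  95|  23,  42, 280|  26,  34, 287|  67, 241,  93|  73, 243,  91|  77, 240,  93|  83, 239,  93
190   39, 200, 128|  48, 221, 107|  23,  41, 275|  25,  29, 285|  66, 235,  92|  71, 235,  91|  76, 230,  95|  81, 231,  94
192   36, 181, 138|  41, 180, 139|  23,  40, 271|  25,  27, 282|  64, 226,  94|  70, 225,  93|  75, 226,  92|  80, 225,  92
194   36, 177, 136|  40, 173, 138|  23,  40, 265|  25,  27, 276|  63, 219,  93|  69, 221,  90|  73, 217,  93|  78, 214,  95
196   10,  11, 288|  40, 172, 132|  23,  41, 258|  25,  27, 271|  63, 214,  90|  67, 210,  93|  73, 212,  91
[... 1919 characters left out ...]
, 172|  39, 100,  94|  44,  99,  95|  49,  99,  93|  54, 102,  90|  59,  98,  93
230    8,  -7, 210|  21,  45, 150|  23,  31, 166|  39,  95,  93|  43,  94,  93|  48,  94,  92|  52,  90,  95|  58,  94,  91
232    8,  -7, 204|  20,  38, 151|  22,  27, 163|  29,  39, 149|  42,  89,  92|  47,  87,  93|  52,  87,  92|  57,  87,  92
234    8,  -8, 199|  19,  36, 147|  23,  30, 154|  28,  32, 150|  41,  81,  93|  39,  44, 135|  43,  39, 140|  56,  80,  92
236    8,  -7, 191|  18,  26, 151|  23,  28, 149|  27,  27, 149|  41,  76,  91|  38,  36, 138|  43,  40, 131|  47,  39, 132
238    8,  -8, 186|  16,  11, 162|  22,  21, 150|  26,  22, 148|  40,  74,  87|  37,  33, 134|  38,  15, 155|  42,  13, 156
```

View pics/s1.png

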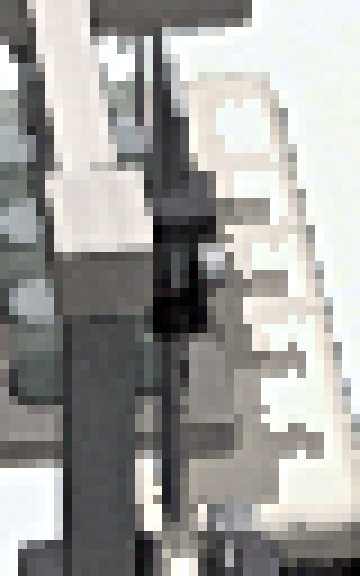

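View pics/t1.png

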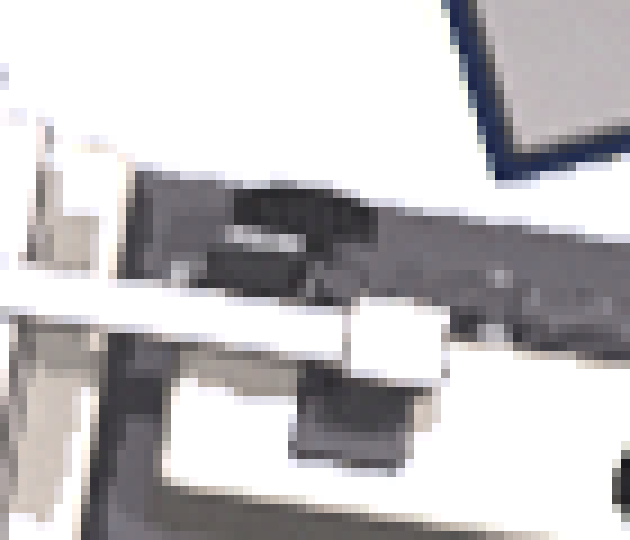

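Depth puts the pointer plate at about z 270–280 mm and the clip block at about 218–231 mm, so the head needs to sink about 50 mm. I'll move above the pad with the gripper shut.

{"name": "step_arm", "arguments": {"targets": [{"dx": 0.045, "dy": -0.025, "dz": 0, "rz": 3}, {"dx": 0.095, "dy": -0.052, "dz": 0, "rz": 6}, {"dx": 0.145, "dy": -0.079, "dz": 0, "rz": 9}, {"dx": 0.195, "dy": -0.106, "dz": 0, "rz": 12}, {"dx": 0.245, "dy": -0.133, "dz": 0, "rz": 15}], "gripper": 0, "force": 20}}

```text
invalid input
```

```bash
cat >> h.py <<'E'
from scipy.spatial.transform import Rotation as Ro
P0=np.load("stand.npy")
def W(P):
    c,q=np.cos(P0[2]),np.sin(P0[2]);P=np.array(P)/1e3
    return np.array([P0[0]+c*P[0]-q*P[1],P0[1]+q*P[0]+c*P[1],P[2]])
def go(Pw,ydir=None):
    o=telemetry.get_obs();R=Ro.from_quat(o["tool_rot"]);M=R.as_matrix()
    print("t",o["time"],"pos",o["position"].round(4),"F",o["ft_force"].round(1),"w",o["grip_width"],"q6",o["q"][5].round(2))
    print("shift tool",(M.T@(Pw-o["position"])).round(4))
    c,q=np.cos(P0[2]),np.sin(P0[2])
    # want tool y = -stand y, z down
    y=-np.array([-q,c,0]);z=np.array([0,0,-1.]);G=np.c_[np.cross(y,z),y,z]
    print("rot tool deg",np.degrees(Ro.from_matrix(M.T@G).as_rotvec()).round(2))
E
python3 -c "
from h import *
go(W((40,-148,230)))"
```

```text
t 0.15 pos [ 0.2558 -0.5697  0.2408] F [ 0.2 -0.1  0.7] w 0.08697318344093795 q6 -0.18
shift tool [ 0.4915 -0.2669  0.0114]
rot tool deg [-1.00e-01  1.00e-02  3.14e+01]
```

{"name": "step_arm", "arguments": {"targets": [{"dx": 0.045, "dy": -0.025, "dz": 0, "rx": 0, "ry": 0, "rz": 3}, {"dx": 0.095, "dy": -0.052, "dz": 0, "rx": 0, "ry": 0, "rz": 6}, {"dx": 0.145, "dy": -0.079, "dz": 0, "rx": 0, "ry": 0, "rz": 9}, {"dx": 0.195, "dy": -0.106, "dz": 0, "rx": 0, "ry": 0, "rz": 12}, {"dx": 0.245, "dy": -0.133, "dz": 0, "rx": 0, "ry": 0, "rz": 15}], "gripper": 0, "force": 20}}

```text
time: 0.78
position: [0.4257, -0.3465, 0.2409]
tool_rot: [0.997, 0.079, -0.0, -0.001]
ft_force: [0.8, -0.5, -0.0]
grip_width: 0.0443
```

```bash
python3 -c "
from h import *
go(W((40,-148,230)))"
```

```text
t 0.775 pos [ 0.4257 -0.3465  0.2409] F [ 0.8 -0.5 -0. ] w 0.04429470430967931 q6 0.53
shift tool [ 0.202  -0.1921  0.0112]
rot tool deg [-0.1   0.02 16.29]
```

{"name": "step_arm", "arguments": {"targets": [{"dx": 0.04, "dy": -0.038, "dz": 0, "rx": 0, "ry": 0, "rz": 4}, {"dx": 0.085, "dy": -0.08, "dz": 0, "rx": 0, "ry": 0, "rz": 8}, {"dx": 0.13, "dy": -0.122, "dz": 0, "rx": 0, "ry": 0, "rz": 12}, {"dx": 0.17, "dy": -0.162, "dz": 0, "rx": 0, "ry": 0, "rz": 16.3}, {"dx": 0.202, "dy": -0.192, "dz": 0.01, "rx": 0, "ry": 0, "rz": 16.3}], "gripper": 0}}

```text
time: 1.4
position: [0.5965, -0.123, 0.2317]
tool_rot: [0.998, -0.063, 0.001, -0.001]
ft_force: [0.1, -0.9, -0.7]
grip_width: 0.0015
```

```bash
python3 -c "
from h import *
go(W((40,-148,179)))
for n in('side','top','wrist'):
    c=viewer.camera(n);cv2.imwrite(f'pics/{n}2.png',c['img'])
    print(n,proj(c,W((40,-145,160))).round(1),proj(c,telemetry.get_obs()['position']-[0,0,.019]).round(1))"

```

```text
t 1.4 pos [ 0.5965 -0.123   0.2317] F [ 0.1 -0.9 -0.7] w 0.001516563485846326 q6 1.31
shift tool [-0.0014  0.0022  0.0527]
rot tool deg [-0.08 -0.06  0.04]
side [[308.2 297.9]] [[310.6 280.8]]
top [[373.9 207.9]] [[378.  204.5]]
wrist [[287.1 227. ]] [[289.5 256.8]]
```

View pics/side2.png

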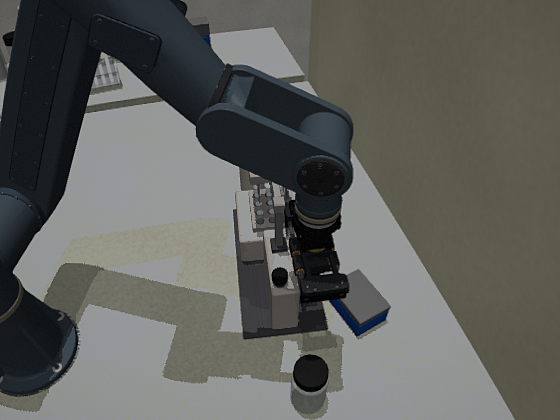

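View pics/wrist2.png

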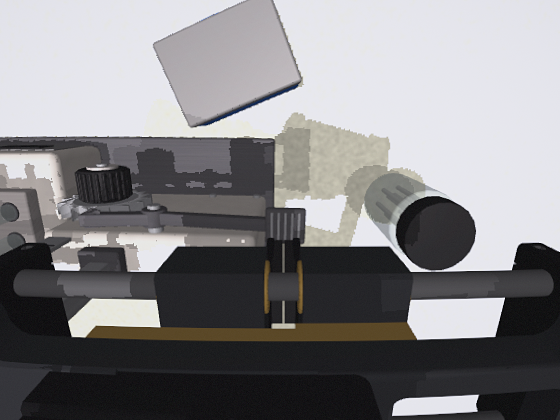

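The wrist view shows the pad at (286,222), in line with the closed fingertips at about column 284, and the lever, drum and jar at about (435,230). Now I descend gently to probe.

{"name": "step_arm", "arguments": {"targets": [{"dx": -0.001, "dy": 0.002, "dz": 0.02, "rx": 0, "ry": 0, "rz": 0}, {"dx": -0.001, "dy": 0.002, "dz": 0.04, "rx": 0, "ry": 0, "rz": 0}, {"dx": -0.001, "dy": 0.002, "dz": 0.05, "rx": 0, "ry": 0, "rz": 0}, {"dx": -0.001, "dy": 0.002, "dz": 0.053, "rx": 0, "ry": 0, "rz": 0}, {"dx": -0.001, "dy": 0.002, "dz": 0.055, "rx": 0, "ry": 0, "rz": 0}], "gripper": 0}}

```text
time: 2.17
position: [0.5931, -0.1258, 0.1762]
tool_rot: [0.998, -0.061, -0.002, -0.0]
ft_force: [-5.4, -2.1, 7.7]
grip_width: 0.0006
```

{"name": "step_arm", "arguments": {"targets": [{"dx": 0, "dy": 0, "dz": 0.0005, "rx": 0, "ry": 0, "rz": 0}, {"dx": 0, "dy": 0, "dz": 0.001, "rx": 0, "ry": 0, "rz": 0}, {"dx": 0, "dy": 0, "dz": 0.001, "rx": 0, "ry": 0, "rz": 0}, {"dx": 0, "dy": 0, "dz": 0.001, "rx": 0, "ry": 0, "rz": 0}, {"dx": 0, "dy": 0, "dz": 0.001, "rx": 0, "ry": 0, "rz": 0}], "gripper": 0}}

```text
time: 2.8
position: [0.5931, -0.1259, 0.1762]
tool_rot: [0.998, -0.061, -0.002, 0.0]
ft_force: [-3.2, -0.2, 5.7]
grip_width: 0.0001
```

{"name": "step_arm", "arguments": {"targets": [{"dx": 0, "dy": 0, "dz": 0.001, "rx": 0, "ry": 0, "rz": 0}, {"dx": 0, "dy": 0, "dz": 0.002, "rx": 0, "ry": 0, "rz": 0}, {"dx": 0, "dy": 0, "dz": 0.002, "rx": 0, "ry": 0, "rz": 0}, {"dx": 0, "dy": 0, "dz": 0.002, "rx": 0, "ry": 0, "rz": 0}, {"dx": 0, "dy": 0, "dz": 0.002, "rx": 0, "ry": 0, "rz": 0}], "gripper": 0}}

```text
time: 3.42
position: [0.5931, -0.126, 0.1756]
tool_rot: [0.998, -0.061, -0.001, 0.0]
ft_force: [-4.4, -0.0, 7.4]
grip_width: 0.0002
```

```bash
python3 -c "
from h import *
c=viewer.camera('wrist');cv2.imwrite('pics/wrist3.png',c['img']);go(W((40,-148,179)))"

```

```text
t 3.475 pos [ 0.5931 -0.126   0.1756] F [-2.9  0.4  7.8] w 0.0006102794381307033 q6 1.3
shift tool [ 0.0017 -0.0012 -0.0034]
rot tool deg [0.05 0.16 0.26]
```

View pics/wrist3.png

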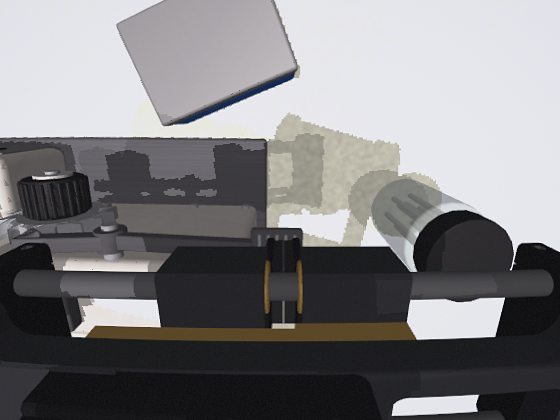

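About 7.5 N and hard after roughly 3.5 mm, where a free lever takes 2–3 N, so the lever is locked. I'll back off and free the knob. If I pinched exactly along y, the gripper body would hit the mast, so I'll start turned 35° anticlockwise, which clears it.

```bash
python3 -c "
from h import *
go(W((-10,-95,240)))"

```

```text
t 3.475 pos [ 0.5931 -0.126   0.1756] F [-2.9  0.4  7.8] w 0.0006102794381307033 q6 1.3
shift tool [-0.0482 -0.0544 -0.0643]
rot tool deg [0.05 0.16 0.26]
```

{"name": "step_arm", "arguments": {"targets": [{"dx": 0, "dy": 0, "dz": -0.03, "rx": 0, "ry": 0, "rz": 0}, {"dx": 0, "dy": 0, "dz": -0.065, "rx": 0, "ry": 0, "rz": -9}, {"dx": 0, "dy": 0, "dz": -0.065, "rx": 0, "ry": 0, "rz": -18}, {"dx": -0.01, "dy": -0.01, "dz": -0.065, "rx": 0, "ry": 0, "rz": -27}, {"dx": -0.02, "dy": -0.02, "dz": -0.065, "rx": 0, "ry": 0, "rz": -35}], "gripper": 0.55}}

```text
time: 4.1
position: [0.5764, -0.1035, 0.2409]
tool_rot: [0.97, 0.244, -0.0, 0.0]
ft_force: [-0.5, 0.5, -0.1]
grip_width: 0.0423
```

```bash
python3 -c "
from h import *
go(W((-10,-95,240)))
c=viewer.camera('wrist');cv2.imwrite('pics/wrist4.png',c['img'])"

```

```text
t 4.1 pos [ 0.5764 -0.1035  0.2409] F [-0.5  0.5 -0.1] w 0.042294452488845745 q6 0.71
shift tool [-0.0038 -0.0445  0.0008]
rot tool deg [4.000e-02 3.000e-02 3.551e+01]
```

View pics/wrist4.png

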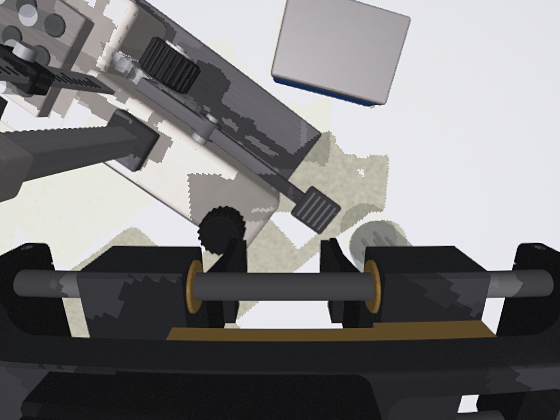

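The knob is at (221,230) in the wrist view, with the fingers at columns 235 and 330. I'll check its position against the fit.

```bash
python3 -c "
from h import *
c=viewer.camera('wrist')
print(onz(c,[221,231],.184),W((-10,-95,172)),proj(c,W((-10,-95,184))),dep(c,[221,228]))
"

```

```text
[[ 0.55494966 -0.06166376  0.184     ]] [ 0.55202484 -0.06606894  0.172     ] [[224.89744661 237.27258108]] [[ 0.55715207 -0.06072571  0.18445422]]
```

{"name": "step_arm", "arguments": {"targets": [{"dx": -0.001, "dy": -0.015, "dz": 0, "rx": 0, "ry": 0, "rz": 0}, {"dx": -0.003, "dy": -0.03, "dz": 0, "rx": 0, "ry": 0, "rz": 0}, {"dx": -0.004, "dy": -0.044, "dz": 0, "rx": 0, "ry": 0, "rz": 0}, {"dx": -0.004, "dy": -0.044, "dz": 0.01, "rx": 0, "ry": 0, "rz": 0}, {"dx": -0.004, "dy": -0.044, "dz": 0.025, "rx": 0, "ry": 0, "rz": 0}]}}

```text
time: 4.82
position: [0.5517, -0.0657, 0.2153]
tool_rot: [0.97, 0.243, -0.0, 0.0]
ft_force: [-0.2, -0.1, 0.6]
grip_width: 0.0479
```

```bash
python3 -c "
from h import *
go(W((-10,-95,176)))
c=viewer.camera('wrist');cv2.imwrite('pics/wrist5.png',c['img'])
c=viewer.camera('top');cv2.imwrite('pics/top5.png',c['img'])"

```

```text
t 4.825 pos [ 0.5517 -0.0657  0.2153] F [-0.2 -0.1  0.6] w 0.047855029482462084 q6 0.76
shift tool [0.0002 0.0005 0.0393]
rot tool deg [2.000e-02 6.000e-02 3.531e+01]
```

View pics/wrist5.png

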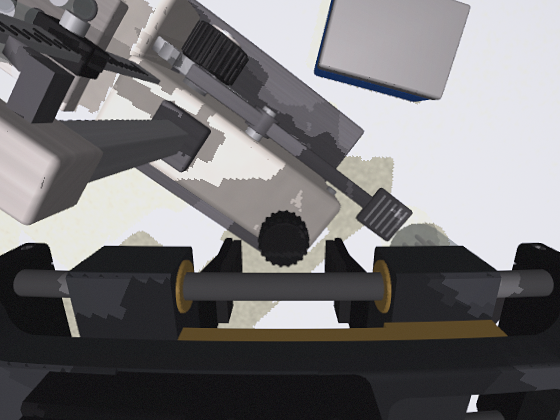

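View pics/top5.png

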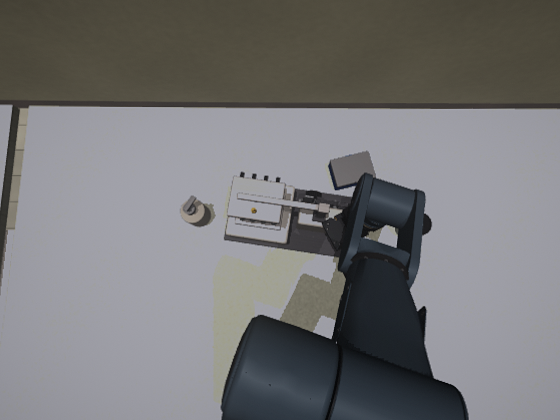

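The knob at (284,238) sits centred between the fingers at columns 238 and 332. I'll check the offset along the tool's x axis again.

```bash
python3 -c "
from h import *
c=viewer.camera('wrist');im=c['img']
m=(im.max(2)<45).astype('uint8')
sub=m[205:272,248:320]
n,l,st,ce=cv2.connectedComponentsWithStats(sub);print([(s,(x+[248,205]).round(1)) for s,x in zip(st.tolist(),ce) if s[4]>100][1:])
print(onz(c,[284,238],.184),onz(c,[284,228],.184),onz(c,[264,230],.184),onz(c,[305,230],.184))
print(proj(c,W((-10,-95,184))),proj(c,[.5555,-.062,.184]))
d=c['depth'];print(d[200:270:4,284].round(3));print(dep(c,[[284,220],[284,230],[284,240],[284,250]]).round(4))
"

```

```text
[([12, 4, 51, 57, 2195], array([285. , 237.2]))]
[[ 0.55610249 -0.06129318  0.184     ]] [[ 0.56176197 -0.05826893  0.184     ]] [[ 0.55498096 -0.04830405  0.184     ]] [[ 0.56657022 -0.06996026  0.184     ]]
[[287.75864699 246.93759428]] [[284.5614414  239.33202056]]
[0.213 0.214 0.215 0.199 0.192 0.184 0.181 0.183 0.183 0.184 0.186 0.185
 0.186 0.187 0.188 0.188 0.19  0.395]
[[ 0.5656 -0.0562  0.1819]
 [ 0.5606 -0.0589  0.1839]
 [ 0.5546 -0.0621  0.183 ]
 [ 0.5496 -0.0648  0.185 ]]
```

{"name": "step_arm", "arguments": {"targets": [{"dx": 0.002, "dy": -0.0005, "dz": 0.01, "rx": 0, "ry": 0, "rz": 0}, {"dx": 0.002, "dy": -0.0005, "dz": 0.02, "rx": 0, "ry": 0, "rz": 0}, {"dx": 0.002, "dy": -0.0005, "dz": 0.03, "rx": 0, "ry": 0, "rz": 0}, {"dx": 0.002, "dy": -0.0005, "dz": 0.038, "rx": 0, "ry": 0, "rz": 0}, {"dx": 0.002, "dy": -0.0005, "dz": 0.038, "rx": 0, "ry": 0, "rz": 0}]}}

```text
time: 5.6
position: [0.5514, -0.0641, 0.1753]
tool_rot: [0.97, 0.242, -0.003, -0.002]
ft_force: [-1.0, 0.2, 0.2]
grip_width: 0.0478
```

{"name": "step_arm", "arguments": {"targets": [{"dx": 0, "dy": 0, "dz": 0, "rx": 0, "ry": 0, "rz": 0}, {"dx": 0, "dy": 0, "dz": 0, "rx": 0, "ry": 0, "rz": 0}, {"dx": 0, "dy": 0, "dz": 0, "rx": 0, "ry": 0, "rz": 0}, {"dx": 0, "dy": 0, "dz": 0, "rx": 0, "ry": 0, "rz": 0}, {"dx": 0, "dy": 0, "dz": 0, "rx": 0, "ry": 0, "rz": 0}], "gripper": 0.2, "force": 18}}

```text
time: 6.22
position: [0.5523, -0.0655, 0.1757]
tool_rot: [0.97, 0.242, -0.002, -0.0]
ft_force: [1.3, -5.0, -1.7]
grip_width: 0.0294
```

It's pinched at 29.4 mm against the knob's 30 mm. Now I turn it anticlockwise.

{"name": "step_arm", "arguments": {"targets": [{"dx": 0, "dy": 0, "dz": 0, "rx": 0, "ry": 0, "rz": -7}, {"dx": 0, "dy": 0, "dz": 0, "rx": 0, "ry": 0, "rz": -14}, {"dx": 0, "dy": 0, "dz": 0, "rx": 0, "ry": 0, "rz": -21}, {"dx": 0, "dy": 0, "dz": 0, "rx": 0, "ry": 0, "rz": -28}, {"dx": 0, "dy": 0, "dz": 0, "rx": 0, "ry": 0, "rz": -35}]}}

```text
time: 6.85
position: [0.5526, -0.0658, 0.1758]
tool_rot: [0.852, 0.524, -0.002, -0.001]
ft_force: [1.0, -3.3, -0.9]
grip_width: 0.0294
```

```bash
python3 -c "
from h import *
go(W((-10,-95,176)));print(telemetry.get_obs()['moment'])
c=viewer.camera('wrist');cv2.imwrite('pics/wrist6.png',c['img'])"

```

```text
t 6.85 pos [ 0.5526 -0.0658  0.1758] F [ 1.  -3.3 -0.9] w 0.029379516206485993 q6 0.15
shift tool [-0.0005 -0.0004 -0.0002]
rot tool deg [-5.000e-02  2.500e-01  7.047e+01]
[-0.40394698 -0.30551933 -0.36157573]
```

View pics/wrist6.png

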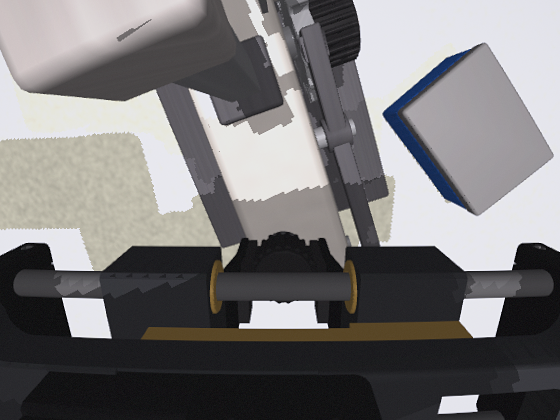

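{"name": "step_arm", "arguments": {"targets": [{"dx": 0, "dy": 0, "dz": 0, "rx": 0, "ry": 0, "rz": -6}, {"dx": 0, "dy": 0, "dz": 0, "rx": 0, "ry": 0, "rz": -12}, {"dx": 0, "dy": 0, "dz": 0, "rx": 0, "ry": 0, "rz": -18}, {"dx": 0, "dy": 0, "dz": 0, "rx": 0, "ry": 0, "rz": -24}, {"dx": 0, "dy": 0, "dz": 0, "rx": 0, "ry": 0, "rz": -30}]}}

```text
time: 7.52
position: [0.553, -0.0653, 0.1759]
tool_rot: [0.686, 0.727, -0.001, -0.001]
ft_force: [1.1, 0.5, -2.2]
grip_width: 0.0296
```

```bash
python3 -c "
from h import *
go(W((-10,-95,176)));print(telemetry.get_obs()['moment'])
c=viewer.camera('wrist');cv2.imwrite('pics/wrist7.png',c['img'])"

```

```text
t 7.525 pos [ 0.553  -0.0653  0.1759] F [ 1.1  0.5 -2.2] w 0.029621079166992515 q6 -0.38
shift tool [-0.0007 -0.001  -0.0001]
rot tool deg [ -0.14   0.12 100.57]
[ 0.03512439 -0.36428357 -0.40546804]
```

View pics/wrist7.png

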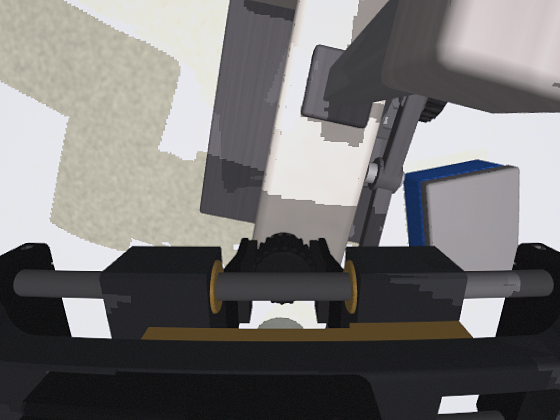

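The gripper turned 65°, more than the knob's 63° range, and the moment of about 0.4 N·m means the knob is at its stop. I'll release and go back over the pad.

{"name": "step_arm", "arguments": {"targets": [{"dx": 0, "dy": 0, "dz": 0, "rx": 0, "ry": 0, "rz": 0}, {"dx": 0, "dy": 0, "dz": 0, "rx": 0, "ry": 0, "rz": 0}, {"dx": 0, "dy": 0, "dz": -0.01, "rx": 0, "ry": 0, "rz": 0}, {"dx": 0, "dy": 0, "dz": -0.03, "rx": 0, "ry": 0, "rz": 0}, {"dx": 0, "dy": 0, "dz": -0.05, "rx": 0, "ry": 0, "rz": 0}], "gripper": 0.5}}

```text
time: 8.2
position: [0.553, -0.0652, 0.227]
tool_rot: [0.685, 0.728, -0.001, -0.001]
ft_force: [-0.8, 0.4, 0.5]
grip_width: 0.0436
```

```bash
python3 -c "
from h import *
go(W((40,-148,226)))
c=viewer.camera('side');cv2.imwrite('pics/side8.png',c['img'])"

```

```text
t 8.2 pos [ 0.553  -0.0652  0.227 ] F [-0.8  0.4  0.5] w 0.04357204302128006 q6 -0.38
shift tool [-0.0622  0.0382  0.0008]
rot tool deg [ -0.14   0.13 100.7 ]
```

View pics/side8.png

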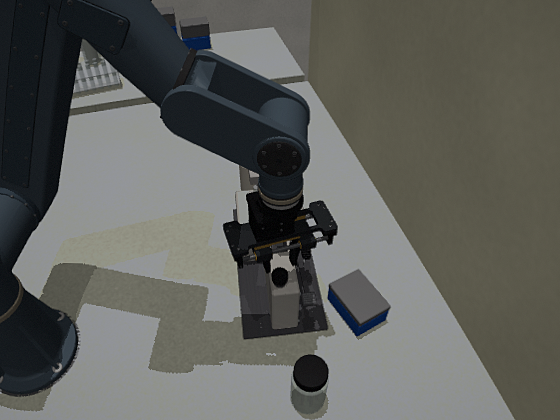

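{"name": "step_arm", "arguments": {"targets": [{"dx": 0, "dy": 0, "dz": -0.01, "rx": 0, "ry": 0, "rz": 3}, {"dx": -0.02, "dy": 0.012, "dz": -0.01, "rx": 0, "ry": 0, "rz": 7}, {"dx": -0.04, "dy": 0.025, "dz": -0.01, "rx": 0, "ry": 0, "rz": 10.7}, {"dx": -0.062, "dy": 0.038, "dz": 0, "rx": 0, "ry": 0, "rz": 10.7}, {"dx": -0.062, "dy": 0.038, "dz": 0.02, "rx": 0, "ry": 0, "rz": 10.7}], "gripper": 0}}

```text
time: 8.88
position: [0.5985, -0.1278, 0.2099]
tool_rot: [0.751, 0.661, 0.001, 0.003]
ft_force: [0.9, 0.1, -0.2]
grip_width: 0.0035
```

```bash
python3 -c "
from h import *
go(W((40,-148,179)))"

```

```text
t 8.875 pos [ 0.5985 -0.1278  0.2099] F [ 0.9  0.1 -0.2] w 0.003456255818207049 q6 -0.27
shift tool [ 0.0024 -0.0041  0.0309]
rot tool deg [ 0.4  -0.17 89.97]
```

{"name": "step_arm", "arguments": {"targets": [{"dx": 0.002, "dy": -0.004, "dz": 0.015, "rx": 0, "ry": 0, "rz": 0}, {"dx": 0.002, "dy": -0.004, "dz": 0.027, "rx": 0, "ry": 0, "rz": 0}, {"dx": 0.002, "dy": -0.004, "dz": 0.032, "rx": 0, "ry": 0, "rz": 0}, {"dx": 0.002, "dy": -0.004, "dz": 0.035, "rx": 0, "ry": 0, "rz": 0}, {"dx": 0.002, "dy": -0.004, "dz": 0.039, "rx": 0, "ry": 0, "rz": 0}]}}

```text
time: 9.5
position: [0.5953, -0.1258, 0.1715]
tool_rot: [0.75, 0.661, 0.001, 0.004]
ft_force: [-1.4, -1.6, 3.5]
grip_width: 0.0001
```

At 7.5 mm of press the force is only 3.5 N, so the lever is free. I'll make the first sink burst now, about 2 s.

{"name": "step_arm", "arguments": {"targets": [{"dx": 0, "dy": 0, "dz": 0.008, "rx": 0, "ry": 0, "rz": 0}, {"dx": 0, "dy": 0, "dz": 0.0145, "rx": 0, "ry": 0, "rz": 0}, {"dx": 0, "dy": 0, "dz": 0.0145, "rx": 0, "ry": 0, "rz": 0}, {"dx": 0, "dy": 0, "dz": 0.0145, "rx": 0, "ry": 0, "rz": 0}, {"dx": 0, "dy": 0, "dz": 0.0145, "rx": 0, "ry": 0, "rz": 0}]}}

```text
time: 10.12
position: [0.5957, -0.1261, 0.1573]
tool_rot: [0.75, 0.661, 0.001, 0.004]
ft_force: [-1.2, -1.5, 0.8]
grip_width: 0.0007
```

{"name": "step_arm", "arguments": {"targets": [{"dx": 0, "dy": 0, "dz": 0.0005, "rx": 0, "ry": 0, "rz": 0}, {"dx": 0, "dy": 0, "dz": 0.0005, "rx": 0, "ry": 0, "rz": 0}, {"dx": 0, "dy": 0, "dz": 0.0005, "rx": 0, "ry": 0, "rz": 0}, {"dx": 0, "dy": 0, "dz": 0.0005, "rx": 0, "ry": 0, "rz": 0}, {"dx": 0, "dy": 0, "dz": 0.0005, "rx": 0, "ry": 0, "rz": 0}]}}

```text
time: 10.75
position: [0.5958, -0.1261, 0.1568]
tool_rot: [0.75, 0.661, 0.001, 0.004]
ft_force: [-0.6, -1.1, 2.8]
grip_width: 0.0003
```

{"name": "step_arm", "arguments": {"targets": [{"dx": 0, "dy": 0, "dz": 0, "rx": 0, "ry": 0, "rz": 0}, {"dx": 0, "dy": 0, "dz": 0, "rx": 0, "ry": 0, "rz": 0}, {"dx": 0, "dy": 0, "dz": 0, "rx": 0, "ry": 0, "rz": 0}, {"dx": 0, "dy": 0, "dz": -0.02, "rx": 0, "ry": 0, "rz": 0}, {"dx": 0, "dy": 0, "dz": -0.05, "rx": 0, "ry": 0, "rz": 0}]}}

```text
time: 11.38
position: [0.5944, -0.1247, 0.2058]
tool_rot: [0.75, 0.661, 0.001, 0.002]
ft_force: [0.8, -0.5, 0.2]
grip_width: 0.0005
```

```bash
python3 -c "
from h import *
go(np.array([.45,-.33,.26]))"

```

```text
t 11.375 pos [ 0.5944 -0.1247  0.2058] F [ 0.8 -0.5  0.2] w 0.0005448808560244416 q6 -0.26
shift tool [-0.2219 -0.1171 -0.0544]
rot tool deg [ 0.28 -0.15 89.97]
```

{"name": "step_arm", "arguments": {"targets": [{"dx": -0.045, "dy": -0.025, "dz": -0.02, "rx": 0, "ry": 0, "rz": 0}, {"dx": -0.09, "dy": -0.05, "dz": -0.03, "rx": 0, "ry": 0, "rz": 0}, {"dx": -0.135, "dy": -0.075, "dz": -0.03, "rx": 0, "ry": 0, "rz": 0}, {"dx": -0.18, "dy": -0.095, "dz": -0.03, "rx": 0, "ry": 0, "rz": 0}, {"dx": -0.22, "dy": -0.117, "dz": -0.03, "rx": 0, "ry": 0, "rz": 0}]}}

```text
time: 12.0
position: [0.4497, -0.3289, 0.2353]
tool_rot: [0.751, 0.661, 0.002, 0.002]
ft_force: [1.1, 0.7, -0.6]
grip_width: 0.0001
```

```bash
cat > look.py <<'E'
from h import *
import sys,pickle
n=sys.argv[1]
s=viewer.camera('side');pickle.dump(s,open(f"side{n}.pkl","wb"));cv2.imwrite(f"pics/side_{n}.png",s["img"])
a=s["img"][178:242,268:308];cv2.imwrite(f"pics/sz_{n}.png",cv2.convertScaleAbs(cv2.resize(a,None,fx=9,fy=9,interpolation=0),alpha=2))
c,q=np.cos(P0[2]),np.sin(P0[2]);R=np.array([[c,q],[-q,c]])
for v in range(194,226):
  out=[]
  for u in range(285,294):
    P=dep(s,[u,v])[0]; xy=R@(P[:2]-P0[:2]); out.append("%4d,%4d,%4d"%(*(xy*1e3),P[2]*1e3))
  print(v,"|".join(out))
go(W((40,-148,226)))
E
python3 look.py a
```

```text
194   33, 117, 192|  23,  40, 265|  23,  28, 276|  25,  28, 276|  61, 220,  92|  64, 221,  90|  66, 218,  93|  69, 222,  89|  71, 218,  93
195   34, 120, 185|  23,  40, 262|  23,  29, 273|  25,  27, 274|  60, 216,  92|  63, 215,  93|  65, 215,  93|  68, 216,  91|  70, 213,  93
196   34, 119, 183|  23,  40, 259|  23,  27, 271|  25,  27, 271|  60, 213,  91|  62, 210,  94|  65, 213,  91|  68, 213,  91|  70, 211,  92
197   34, 117, 182|  23,  39, 257|  23,  28, 268|  25,  28, 268|  59, 211,  90|  62, 210,  91|  64, 208,  92|  67, 208,  91|  69, 206,  94
198   34, 118, 178|  23,  40, 254|  23,  26, 267|  25,  28, 264|  58, 203,  94|  60, 201,  96|  63, 203,  93|  66, 204,  92|  69, 207,  88
199   34, 119, 174|  23,  40, 250|  23,  27, 263|  26,  30, 260|  58, 202,  91|  61, 202,  91|  63, 200,  93|  66, 201,  92|  68, 200,  92
200   34, 118, 171|  23,  40, 248|  23,  26, 261|  25,  26, 261|  57, 198,  91|  60, 198,  92|  62, 197,  92|  65, 196,  93|  67, 195,  93
201   34, 116, 170|  23,  37, 248|  23,  28, 257|  25,  27, 257|  55, 182, 104|  59, 192,  94|  62, 194,  91|  64, 193,  92|  6
[... 2813 characters left out ...]
23,  33, 188|  24,  28, 194|  26,  28, 193|  43, 110, 105|  45, 106, 108|  48, 108, 106|  50, 106, 107|  53, 108, 105
223   23,  49, 168|  23,  31, 187|  24,  25, 194|  40, 104, 108|  42, 105, 106|  45, 106, 105|  47, 102, 108|  49, 104, 106|  51, 101, 109
224   23,  49, 165|  23,  32, 184|  24,  25, 190|  39, 100, 108|  41,  98, 110|  44, 100, 107|  46, 100, 107|  49, 100, 107|  51, 100, 106
225   23,  45, 166|  23,  33, 179|  25,  30, 182|  39,  99, 106|  42, 102, 103|  44,  99, 105|  46, 100, 104|  48,  97, 107|  51,  98, 105
t 12.05 pos [ 0.447  -0.3335  0.2353] F [-2.1 -2.5 -0.2] w 0.0007173738508106044 q6 -0.71
shift tool [0.226  0.1197 0.0086]
rot tool deg [3.50e-01 6.00e-02 8.98e+01]
```

View pics/side_a.png

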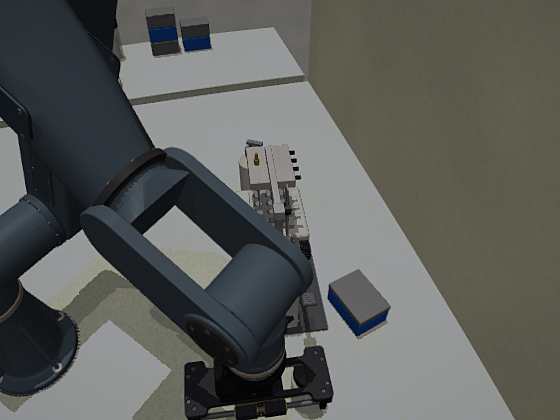

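View pics/sz_a.png

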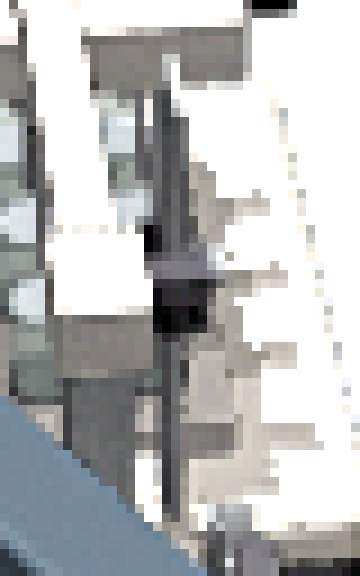

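The side view shows the pointer plate now at z 254–262 mm, about 18 mm lower, and the clip unchanged at 218–231 mm. About 33 mm remain, so I'll do a second burst.

{"name": "step_arm", "arguments": {"targets": [{"dx": 0.045, "dy": 0.024, "dz": 0, "rx": 0, "ry": 0, "rz": 0}, {"dx": 0.095, "dy": 0.05, "dz": 0, "rx": 0, "ry": 0, "rz": 0}, {"dx": 0.145, "dy": 0.077, "dz": 0, "rx": 0, "ry": 0, "rz": 0}, {"dx": 0.19, "dy": 0.1, "dz": 0.01, "rx": 0, "ry": 0, "rz": 0}, {"dx": 0.226, "dy": 0.12, "dz": 0.03, "rx": 0, "ry": 0, "rz": 0}]}}

```text
time: 12.68
position: [0.5968, -0.1225, 0.2047]
tool_rot: [0.751, 0.66, 0.0, 0.003]
ft_force: [1.2, -0.7, 0.8]
grip_width: 0.0002
```

```bash
python3 -c "
from h import *
go(W((40,-148,171)))"

```

```text
t 12.675 pos [ 0.5968 -0.1225  0.2047] F [ 1.2 -0.7  0.8] w 0.00016051450570659395 q6 -0.25
shift tool [-0.0026 -0.0017  0.0337]
rot tool deg [ 3.900e-01 -6.000e-02  8.985e+01]
```

{"name": "step_arm", "arguments": {"targets": [{"dx": -0.002, "dy": -0.002, "dz": 0.01, "rx": 0, "ry": 0, "rz": 0}, {"dx": -0.002, "dy": -0.002, "dz": 0.022, "rx": 0, "ry": 0, "rz": 0}, {"dx": -0.002, "dy": -0.002, "dz": 0.028, "rx": 0, "ry": 0, "rz": 0}, {"dx": -0.002, "dy": -0.002, "dz": 0.033, "rx": 0, "ry": 0, "rz": 0}, {"dx": -0.002, "dy": -0.002, "dz": 0.033, "rx": 0, "ry": 0, "rz": 0}]}}

```text
time: 13.3
position: [0.5943, -0.1253, 0.1717]
tool_rot: [0.752, 0.66, 0.0, 0.003]
ft_force: [-0.3, -0.6, 1.1]
grip_width: 0.0002
```

{"name": "step_arm", "arguments": {"targets": [{"dx": 0, "dy": 0, "dz": 0.008, "rx": 0, "ry": 0, "rz": 0}, {"dx": 0, "dy": 0, "dz": 0.0145, "rx": 0, "ry": 0, "rz": 0}, {"dx": 0, "dy": 0, "dz": 0.0145, "rx": 0, "ry": 0, "rz": 0}, {"dx": 0, "dy": 0, "dz": 0.0145, "rx": 0, "ry": 0, "rz": 0}, {"dx": 0, "dy": 0, "dz": 0.0145, "rx": 0, "ry": 0, "rz": 0}]}}

```text
time: 13.92
position: [0.5947, -0.1258, 0.1575]
tool_rot: [0.752, 0.66, 0.0, 0.004]
ft_force: [-0.4, -1.8, 1.3]
grip_width: 0.0005
```

{"name": "step_arm", "arguments": {"targets": [{"dx": 0, "dy": 0, "dz": 0.0005, "rx": 0, "ry": 0, "rz": 0}, {"dx": 0, "dy": 0, "dz": 0.0005, "rx": 0, "ry": 0, "rz": 0}, {"dx": 0, "dy": 0, "dz": 0.0005, "rx": 0, "ry": 0, "rz": 0}, {"dx": 0, "dy": 0, "dz": 0.0005, "rx": 0, "ry": 0, "rz": 0}, {"dx": 0, "dy": 0, "dz": 0.0005, "rx": 0, "ry": 0, "rz": 0}]}}

```text
time: 14.55
position: [0.5948, -0.1258, 0.157]
tool_rot: [0.752, 0.66, 0.0, 0.004]
ft_force: [-0.8, -1.7, 2.3]
grip_width: 0.0009
```

{"name": "step_arm", "arguments": {"targets": [{"dx": 0, "dy": 0, "dz": 0, "rx": 0, "ry": 0, "rz": 0}, {"dx": 0, "dy": 0, "dz": 0, "rx": 0, "ry": 0, "rz": 0}, {"dx": 0, "dy": 0, "dz": 0, "rx": 0, "ry": 0, "rz": 0}, {"dx": 0, "dy": 0, "dz": 0, "rx": 0, "ry": 0, "rz": 0}, {"dx": 0, "dy": 0, "dz": -0.035, "rx": 0, "ry": 0, "rz": 0}]}}

```text
time: 15.18
position: [0.5925, -0.1242, 0.1895]
tool_rot: [0.752, 0.659, -0.001, -0.0]
ft_force: [-0.1, -0.9, -0.2]
grip_width: 0.0006
```

{"name": "step_arm", "arguments": {"targets": [{"dx": 0, "dy": 0, "dz": -0.025, "rx": 0, "ry": 0, "rz": 0}, {"dx": -0.05, "dy": -0.025, "dz": -0.04, "rx": 0, "ry": 0, "rz": 0}, {"dx": -0.1, "dy": -0.05, "dz": -0.04, "rx": 0, "ry": 0, "rz": 0}, {"dx": -0.15, "dy": -0.08, "dz": -0.04, "rx": 0, "ry": 0, "rz": 0}, {"dx": -0.2, "dy": -0.107, "dz": -0.04, "rx": 0, "ry": 0, "rz": 0}]}}

```text
time: 15.8
position: [0.4591, -0.3087, 0.2295]
tool_rot: [0.752, 0.66, -0.0, -0.001]
ft_force: [1.3, -0.7, -0.3]
grip_width: 0.0004
```

```bash
python3 look.py b
```

```text
194   34, 119, 190|  23,  41, 264|  23,  27, 277|  25,  27, 276|  61, 219,  93|  63, 218,  93|  66, 220,  91|  68, 218,  93|  71, 219,  91
195   34, 119, 187|  23,  39, 263|  23,  26, 275|  25,  26, 275|  61, 218,  90|  63, 214,  93|  65, 215,  93|  68, 215,  92|  71, 216,  91
196   34, 117, 185|  23,  39, 260|  23,  28, 271|  25,  28, 270|  60, 212,  92|  62, 212,  92|  64, 209,  94|  68, 213,  91|  70, 212,  91
197   34, 118, 181|  23,  39, 258|  23,  25, 270|  25,  30, 266|  59, 209,  92|  61, 205,  95|  64, 208,  92|  66, 203,  96|  70, 210,  90
198   34, 118, 178|  23,  39, 254|  23,  26, 267|  25,  26, 266|  58, 204,  94|  61, 204,  93|  64, 205,  91|  66, 203,  93|  68, 202,  93
199   34, 117, 176|  23,  39, 251|  23,  26, 264|  25,  27, 263|  58, 201,  92|  60, 198,  95|  63, 201,  91|  66, 201,  92|  69, 202,  90
200   34, 117, 173|  23,  39, 249|  23,  26, 262|  25,  28, 259|  57, 198,  91|  60, 197,  92|  62, 197,  92|  65, 199,  90|  68, 197,  92
201   34, 118, 168|  23,  39, 246|  23,  29, 256|  25,  27, 258|  54, 179, 106|  59, 192,  93|  62, 193,  93|  64, 192,  93|  6
[... 2816 characters left out ...]
-308, 559| -33,-308, 559| -32,-308, 558|  43, 108, 106|  45, 105, 109|  47, 106, 108|  50, 107, 106|  52, 107, 106
223  -35,-310, 560| -34,-311, 561| -33,-310, 559| -32,-310, 560| -31,-310, 559|  44, 103, 108|  47, 104, 106|  49, 101, 109|  52, 103, 107
224  -35,-312, 560| -34,-311, 559| -33,-310, 558| -32,-311, 560| -31,-310, 558| -30,-310, 558|  47, 103, 104|  49, 100, 107|  52, 101, 105
225  -35,-312, 559| -35,-312, 559| -33,-312, 559| -32,-312, 559| -31,-312, 558| -30,-312, 558| -29,-312, 558|  49,  99, 104|  51, 101, 102
t 15.85 pos [ 0.4556 -0.3148  0.2295] F [-1.7 -2.5 -0.6] w 0.0008020348113954107 q6 -0.67
shift tool [0.2068 0.1127 0.002 ]
rot tool deg [3.000e-02 4.100e-01 8.955e+01]
```

View pics/sz_b.png

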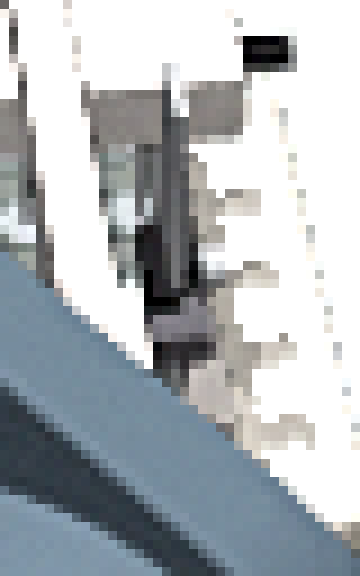

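The pointer is now at 235–243 mm and the clip still at 219–232 mm, so about 13 mm remain, or roughly three teeth. Both bursts gave 4 teeth, about 10 mm/s. The last burst will be about 1.2 s.

{"name": "step_arm", "arguments": {"targets": [{"dx": 0.045, "dy": 0.024, "dz": 0, "rx": 0, "ry": 0, "rz": 0}, {"dx": 0.09, "dy": 0.05, "dz": 0, "rx": 0, "ry": 0, "rz": 0}, {"dx": 0.135, "dy": 0.075, "dz": 0, "rx": 0, "ry": 0, "rz": 0}, {"dx": 0.18, "dy": 0.1, "dz": 0.01, "rx": 0, "ry": 0, "rz": 0}, {"dx": 0.207, "dy": 0.113, "dz": 0.025, "rx": 0, "ry": 0, "rz": 0}]}}

```text
time: 16.48
position: [0.5965, -0.1218, 0.2026]
tool_rot: [0.752, 0.659, -0.003, -0.0]
ft_force: [-0.0, -0.1, -0.1]
grip_width: 0.0
```

```bash
python3 -c "
from h import *
go(W((40,-148,171)))"

```

```text
t 16.475 pos [ 0.5965 -0.1218  0.2026] F [-0.  -0.1 -0.1] w 1.8008030507662824e-05 q6 -0.25
shift tool [-0.0032 -0.001   0.0316]
rot tool deg [-1.000e-02  3.200e-01  8.965e+01]
```

{"name": "step_arm", "arguments": {"targets": [{"dx": -0.003, "dy": -0.001, "dz": 0.01, "rx": 0, "ry": 0, "rz": 0}, {"dx": -0.003, "dy": -0.001, "dz": 0.02, "rx": 0, "ry": 0, "rz": 0}, {"dx": -0.003, "dy": -0.001, "dz": 0.026, "rx": 0, "ry": 0, "rz": 0}, {"dx": -0.003, "dy": -0.001, "dz": 0.031, "rx": 0, "ry": 0, "rz": 0}, {"dx": -0.003, "dy": -0.001, "dz": 0.031, "rx": 0, "ry": 0, "rz": 0}]}}

```text
time: 17.1
position: [0.5946, -0.1256, 0.1716]
tool_rot: [0.753, 0.658, -0.003, -0.0]
ft_force: [-0.3, -0.1, 0.9]
grip_width: 0.0004
```

{"name": "step_arm", "arguments": {"targets": [{"dx": 0, "dy": 0, "dz": 0.008, "rx": 0, "ry": 0, "rz": 0}, {"dx": 0, "dy": 0, "dz": 0.0145, "rx": 0, "ry": 0, "rz": 0}, {"dx": 0, "dy": 0, "dz": 0.0145, "rx": 0, "ry": 0, "rz": 0}, {"dx": 0, "dy": 0, "dz": 0.0145, "rx": 0, "ry": 0, "rz": 0}, {"dx": 0, "dy": 0, "dz": 0.0145, "rx": 0, "ry": 0, "rz": 0}]}}

```text
time: 17.73
position: [0.5949, -0.126, 0.1574]
tool_rot: [0.753, 0.658, -0.003, 0.0]
ft_force: [1.0, -2.8, 1.7]
grip_width: 0.0006
```

{"name": "step_arm", "arguments": {"targets": [{"dx": 0, "dy": 0, "dz": 0.0005, "rx": 0, "ry": 0, "rz": 0}, {"dx": 0, "dy": 0, "dz": 0.0005, "rx": 0, "ry": 0, "rz": 0}, {"dx": 0, "dy": 0, "dz": 0.0005, "rx": 0, "ry": 0, "rz": 0}, {"dx": 0, "dy": 0, "dz": 0.0005, "rx": 0, "ry": 0, "rz": 0}, {"dx": 0, "dy": 0, "dz": 0.0005, "rx": 0, "ry": 0, "rz": 0}]}}

```text
time: 18.35
position: [0.595, -0.126, 0.1569]
tool_rot: [0.753, 0.658, -0.003, 0.0]
ft_force: [0.1, -2.8, 2.0]
grip_width: 0.0005
```

{"name": "step_arm", "arguments": {"targets": [{"dx": 0, "dy": 0, "dz": -0.035, "rx": 0, "ry": 0, "rz": 0}, {"dx": 0, "dy": 0, "dz": -0.06, "rx": 0, "ry": 0, "rz": 0}, {"dx": -0.05, "dy": -0.025, "dz": -0.07, "rx": 0, "ry": 0, "rz": 0}, {"dx": -0.1, "dy": -0.05, "dz": -0.07, "rx": 0, "ry": 0, "rz": 0}, {"dx": -0.15, "dy": -0.08, "dz": -0.07, "rx": 0, "ry": 0, "rz": 0}]}}

```text
time: 18.98
position: [0.4951, -0.2641, 0.2276]
tool_rot: [0.752, 0.659, -0.002, 0.0]
ft_force: [-0.6, -0.8, 0.1]
grip_width: 0.0005
```

{"name": "step_arm", "arguments": {"targets": [{"dx": -0.04, "dy": -0.02, "dz": 0, "rx": 0, "ry": 0, "rz": 0}, {"dx": -0.08, "dy": -0.05, "dz": 0, "rx": 0, "ry": 0, "rz": 0}, {"dx": -0.12, "dy": -0.08, "dz": 0, "rx": 0, "ry": 0, "rz": 0}, {"dx": -0.14, "dy": -0.12, "dz": 0, "rx": 0, "ry": 0, "rz": 0}, {"dx": -0.16, "dy": -0.15, "dz": 0, "rx": 0, "ry": 0, "rz": 0}]}}

```text
time: 19.6
position: [0.3237, -0.4022, 0.2277]
tool_rot: [0.753, 0.658, -0.001, -0.001]
ft_force: [-0.0, -0.0, 0.3]
grip_width: 0.0007
```

```bash
python3 look.py c | sed -n '8,40p'; python3 -c "
from h import *
t=viewer.camera('top');s=viewer.camera('side')
cv2.imwrite('pics/top_c.png',t['img'])
print('pad z',dep(t,[374,208]),dep(s,[308,297]))"
```

```text
201   34, 119, 167|  23,  40, 245|  23,  26, 258|  25,  28, 256|  55, 182, 104|  59, 193,  93|  61, 191,  94|  65, 195,  90|  67, 194,  91
202   23,  50, 233|  23,  38, 244|  23,  29, 253|  25,  26, 255|  54, 180, 102|  59, 189,  93|  61, 189,  93|  63, 187,  94|  67, 191,  90
203   22,  48, 232|  23,  36, 243|  23,  28, 250|  25,  26, 252|  31,  48, 231|  58, 186,  93|  61, 187,  91|  63, 186,  92|  66, 184,  93
204   22,  46, 231|  23,  38, 238|  23,  26, 249|  25,  27, 249|  30,  42, 233|  57, 182,  93|  60, 183,  91|  63, 184,  90|  65, 182,  92
205   22,  42, 232|  23,  36, 237|  24,  29, 244|  25,  26, 246|  30,  41, 231|  57, 178,  93|  35,  43, 228|  36,  42, 230|  65, 180,  90
206   21,  37, 233|  23,  38, 232|  23,  26, 244|  25,  26, 243|  29,  38, 232|  32,  41, 229|  34,  38, 230|  36,  38, 230|  64, 175,  92
207   21,  35, 232|  22,  34, 234|  23,  27, 240|  25,  27, 240|  29,  36, 231|  32,  38, 228|  33,  35, 231|  35,  35, 231|  63, 170,  93
208   20,  33, 232|  22,  32, 232|  23,  26, 238|  26,  27, 237|  28,  31, 232|  31,  33, 231|  33,  36, 227|  36,  36, 227|  6
[... 1928 characters left out ...]
  50, 105, 108|  53, 108, 105
223   23,  47, 170|  23,  32, 187|  24,  28, 190|  40, 104, 108|  42, 105, 106|  44, 103, 108|  47, 103, 108|  50, 104, 106|  52, 105, 105
224   23,  44, 170|  23,  33, 183|  24,  28, 187|  39, 101, 107|  42, 100, 108|  44, 100, 107|  46,  99, 108|  49, 100, 107|  51,  99, 107
225   23,  46, 165|  23,  32, 180|  24,  26, 186|  39,  99, 106|  42, 101, 104|  44,  99, 105|  46,  99, 105|  49, 100, 103|  51,  99, 104
t 19.65 pos [ 0.3208 -0.404   0.2278] F [-2.6 -0.6  0.1] w 0.000539388590635236 q6 -0.97
shift tool [ 3.134e-01  2.342e-01 -3.000e-04]
rot tool deg [-0.19  0.37 89.51]
pad z [[ 0.59510897 -0.12204231  0.16044712]] [[ 0.59501218 -0.12106078  0.16206636]]
```

View pics/sz_c.png

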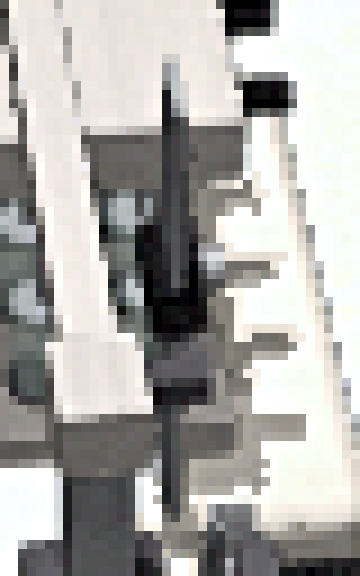

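View pics/side_c.png

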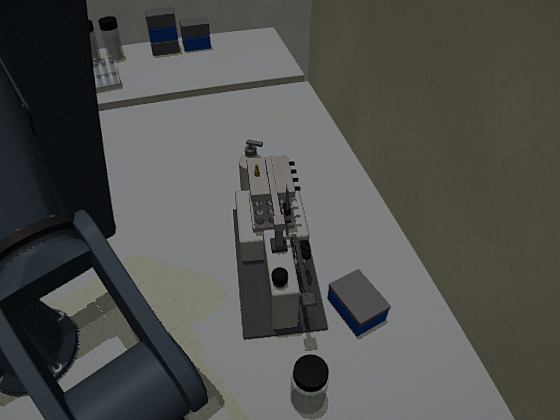

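The pointer is at z 221–228 mm and the clip at 219–232 mm, so they are level to about 1 mm. The pad is back at 160 mm, the arm is clear, and the jar and tip box stand unmoved. I'll check that the head is still, then hand in.

```bash
python3 look.py d | grep -E "^(218|219|220|221|222) |pos"; python3 -c "
from h import *
print(telemetry.get_obs()['joint_velocities'].round(3)); robot.hand_in()"
```

```text
218   16,   7, 229|  18,   4, 232|  21,   9, 226|  22,   7, 228|  25,   7, 228|  26,   5, 230|  50, 121, 106|  52, 121, 106|  56, 130,  96
219   16,   5, 229|  18,   6, 226|  20,   6, 226|  22,   4, 229|  24,   4, 228|  26,   3, 229|  49, 116, 107|  51, 115, 108|  56, 129,  93
220   15,   2, 229|  17,   1, 229|  20,   2, 228|  22,   3, 227|  24,   1, 228|  25,   0, 230|  28,   1, 227|  51, 113, 107|  56, 126,  92
221   15,   2, 226|  18,   2, 225|  19,   0, 227|  22,   1, 226|  23,   0, 227|  26,   0, 226|  48, 110, 107|  50, 108, 108|  53, 109, 107
222   15,   1, 224|  17,   1, 223|  19,   1, 223|  22,   1, 223|  24,   2, 221|  26,   1, 222|  48, 110, 104|  50, 105, 108|  52, 106, 107
t 19.8 pos [ 0.3252 -0.4024  0.2281] F [-0.2 -0.6 -0.1] w 0.00015799261396692117 q6 -0.97
[ 0.03   0.001 -0.008 -0.001 -0.002 -0.001]
the job is handed in; nothing more can be done
```

The head is down and held by the pawl, with the pointer level with the index clip to about 1 mm by depth measurement (reading noise about 2 mm). I handed the job in at about 20 s; no verdict was given.

- **Unlocking:** A gentle probe found the thumb lever locked: it went hard after about 3.5 mm, at under 8 N. I pinched the keeper knob and turned it 65° anticlockwise to its stop. The pinch was at an angle rather than along the stand's y axis, because the gripper body would have hit the mast. After that the lever went down at about 2–3 N.
- **Lowering:** I let the head down in three short presses of the lever, about 21–22 mm each, and measured the heights after each one. It sank about 19, 19 and 14 mm.
- **Last checks:**
  - **Pointer and clip:** the pointer plate's centre was at about 224.5 mm and the clip's at about 225.5 mm. The clip had not moved.
  - **Pawl and head:** the thumb pad was back up at 160–162 mm. The head read the same, within noise, in two looks about 0.15 s apart.
  - **Surroundings:** the arm was clear of everything. The jar and tip box were in place. I took a last top picture for the pump bottle but did not look at it; the arm never went near the bottle.

The one disagreement was the knob's position: the wrist camera differed from the fixed cameras by about 4 mm, so I aimed between the two and the pinch closed at 29.4 mm on the 30 mm knob.

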